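# Seat a holding block in the corner stop under a swing-arm magnifier

## Robot

A 6-joint arm with a two-finger parallel gripper is mounted at the origin on the work surface. World frame = base frame: x ahead of the robot, y to its left, z up, the work surface at z = 0. Lengths are in mm, angles in rad, forces in N, time in s.
With the tool pointing down it reaches from about 150 to 775 mm from the base axis. Payload 6.1 kg.
Tool frame: the origin (TCP) lies on the centre line of the jaws, within the pads' length; the fingertips stand 22 mm ahead of it and the grasp point (between the pads) lies 3 mm ahead of it (finger_overhang is the distance from the TCP to the fingertips, in mm); z points along the fingers, y is the line along which they close (so a half turn about z gives the same grasp; the last joint's range is limited). The gripper opens to 85 mm and grips with 20 to 120 N. Pads are 22 mm wide; open, the fingers measure 114 mm over their backs; the gripper's body (76 mm by 85 mm) begins 54 mm behind the grasp point. The pads swing forward as they close: fully open they stand 13 mm farther back than shut.
Start: joints at [1.222, 0.126, -0.04, 1.405, 0, 1.571], TCP at [179.422, 493.372, 253.295] pointing down, gripper open.
Joint ranges: [-2.72, 2.72], [-0.95, 1.95], [-1.27, 1.35], [-1.78, 2.02], [-1.46, 1.47], [-3.14, 3.14]. Speed limits (rad/s): [2.39, 2.39, 3.01, 3.14, 3.14, 3.14].

## Interface

Orientations are given as [roll, pitch, yaw] about the fixed x, y, z axes, in that order (R = Rz(yaw) Ry(pitch) Rx(roll)).
In Python, from plant import * gives the robot as it stands.
- The arm moves only by the tool jog_arm, never from a script. Its argument "series" is a list of rows, each a list of 3 entries, a list of its own where there are three numbers: the shift along the tool's x, y, z in mm, then the turn, a rotation vector about the tool's x, y, z in rad, then the closure in counts, from 0 (fully open) to 255 (shut). In form: [[[dx, dy, dz], [wx, wy, wz], hand], ...]. A call has 1 to 5 rows; each row is the pose to reach, as a shift and turn from the pose commanded when the call began, along the tool's axes at that moment; what a row does not reach only later rows make up. A row lasts 1/8 s, in which the tool goes at most 62.5 mm and 10.7 degrees, less where a joint would pass 70% of its speed; a pose out of reach is approached as far as the arm can. A call with a gripper value outside its range is refused whole. The fingers move at their own pace and stop on an object; "grip_force" is the grip in N (left out, the last holds). Time passes only in rows, so rows that repeat a pose let the fingers close. It gives the time, the measured TCP pose, the force, the opening and the grip force at its end, in the units of the state.
- state(): the state, without advancing time (a new reading comes with each control period).
- snapshot(name): name is "scene" or "top"; returns the picture (400x640x3 uint8, red, green, blue); there is no depth.
- camera_info(name): a dict with "fov_y" (degrees; the focal length in pixels is half the picture's height over the tangent of half this angle, whatever the lens; pixels are square), "cx", "cy" (the principal point, pixels), "distortion" ([k1, k2, p1, p2, k3] as OpenCV has them; the pictures are not rectified), "position" and "rotation" of the camera in the world. Camera axes: x right, y down, z forward; pixel columns grow to the right and rows downward; lengths in mm; the calibration is good to about 2 mm. A picture is of the moment at which its call begins. camera_info takes no time and is no camera call.
- hand_in(): hands the job in; it is judged then, once.
The state is a dict: "clock": time; "joints": joint angles; "qd": joint speeds; "joint_torque": joint torques, N m; "tool_pos": TCP position; "tool_rot": TCP orientation; "wrist_force": force on the tool from outside, world axes, zero at the start; "wrist_torque": the same for the moment, N m; "finger_gap": opening from 0.0 (shut) to 1.0 (fully open); "finger_force": force on a finger pad.
Only numpy, scipy, OpenCV 4.12 (cv2) and the standard library are available. Lean on these libraries where they do the work, as an engineer would, in place of code of your own. Each camera call takes 0.05 s, during which the arm holds its last target. There are 200 camera calls.

## Task

The swing-arm magnifier hangs over the steel corner plate on the jeweller's bench: swing it aside by its upright handle until no part of the lens is over the plate. Then set the aluminium block flat on the plate with its foot square in the corner of the two fences, and press it firmly against both fences at once with the gripper, finishing while you still hold it pressed there. Leave the tin, the jar and the mallet alone.

Things in the scene. Friction and masses are not known exactly. Their poses are not given: they have to be found in the camera images.
- plate: Fixed steel corner plate, 180 x 180 x 12 mm, on the bench; never moves. Ground smooth and lightly oiled like its fences (friction with the block about 0.25). Origin: centre of its underside, on the bench. Its x and y axes run along its edges (x within 0.25 rad of world x); two fences stand on its +x and +y edges and form an inner corner that opens towards -x and -y.
- corner (a point): Inner corner where the faces of the two fences meet on the plate's top face (plate frame x +70, y +70, z +12 mm). Axes as the plate's.
- far_fence: Fixed dark steel bar along the plate's y axis, 14 mm thick, 144 mm long, standing 14 mm above the plate's top. Origin: centre of its underside, on the plate's top; its inner face is 7 mm from there towards -x of the plate (plate x = +70 mm) and reaches from plate y = -60 mm to the corner.
- side_fence: Fixed dark steel bar along the plate's x axis, 14 mm thick, 130 mm long, standing 14 mm above the plate's top. Origin: centre of its underside, on the plate's top; its inner face is 7 mm from there towards -y of the plate (plate y = +70 mm) and reaches from plate x = -60 mm to the corner.
- block: Loose aluminium block, 0.2 to 0.4 kg: foot 70 (x) x 60 (y) x 20 (z) mm with an upright rib in the middle of its top, 40 mm along x, 14 mm thick along y, 36 mm high (block 56 mm high); grip it by the rib. Origin: centre of the foot's underside. Starts upright on the bench right of the plate, x axis within 0.6 rad of world x. Seated, it may be turned by quarter or half turns.
- magnifier (a joint): Hinge of the magnifier's arm, vertical axis, rad. 0 (a stop): lens over the plate's corner. It grows counter-clockwise seen from above, to 1.7 (a stop). Above 0.60 no part of the lens is over the plate. The hinge is stiff (about 0.12 N m of friction: some 1 N at the handle) and stays where it is left. It starts between 0 and 0.35.
- hinge (a point): Point on the hinge's axis at the height of the arm's middle, 140 mm above the bench, on a fixed post (18 mm thick, 168 mm high, on a 70 mm round foot on the bench; plate frame x -100, y +150 mm). The arm is a level bar 10 mm high, 12 mm wide, with a round framed lens 96 mm across at its end.
- handle (a point): Point on the arm's upright round handle, 16 mm thick, 120 mm from the hinge's axis. The point is 170 mm above the bench, on the handle's axis; the handle's top is 187 mm above the bench, the arm's upper face 145 mm.
- lens (a point): Centre of the lens, 178 mm from the hinge's axis, 140 mm above the bench.
- tin: Bystander: small loose steel tin, 56 mm across, 45 mm high, to the right of the plate. Origin: centre of its underside. Leave it alone.
- mallet: Bystander: loose wooden mallet lying beyond the plate; handle along its x, -100 to +120 mm; round head 85 mm wide at x +106 to +154 mm; 48 mm high. Origin: on the bench under the handle. Leave it alone.
- jar: Bystander: loose amber glass jar, 52 mm across, 75 mm high, to the left of the plate. Origin: centre of its underside. Leave it alone.
Mind the look-alikes: they are no part of the job. What is shaped like the block but green is not meant.

How it is judged:
By the outcome, as a careful person would: the job done as asked, in the order asked, and still so for the second after the job is handed in, while the arm keeps its last pose, push and grip.
It also fails if it takes over 72 s, if anything falls off the work surface, if the arm or the gripper's body presses on something with over 40 N, if the wrist force passes 120 N, or if a joint passes its speed limit or range.

## Working session

There is one attempt and no reset: what is moved stays moved. The work goes in short steps, Python scripts to look and compute and a tool call to move; the robot and the scene stay as the last step left them, time stands still between calls to the robot, and variables do not carry over. Pictures are saved under pics/ and viewed, at most 10 in all, crops included, and the job is handed in when it is done.

Besides the shell and the picture viewer there is one more tool, called after "Request:" as name([rows], argument=value, ...), one row to a line, values as JSON. jog_arm: Moves the arm, as the interface text tells. Its arguments: {"type":"object","properties":{"series":{"type":"array","items":{"type":"array"}},"grip_force":{"type":"number"}},"required":["series"]}

```bash
mkdir -p pics; ls; python3 - <<'E'
from plant import *
import cv2
for n in("scene","top"):
    im=snapshot(n); cv2.imwrite(f"pics/{n}0.png",im[:,:,::-1]); print(n,camera_info(n))
print(state())
E
```

```text
pics
scene {'fov_y': 47.73225801679667, 'cx': 317.08952616894703, 'cy': 196.25570077462723, 'distortion': array([0.01273013, 0.        , 0.        , 0.        , 0.        ]), 'position': array([1366.63981427, -385.41068014,  748.56323943]), 'rotation': array([-2.1781356 ,  0.02445573,  1.07574078])}
top {'fov_y': 53.866364537926486, 'cx': 313.2461473365786, 'cy': 199.53866039931538, 'distortion': array([0.01834277, 0.        , 0.        , 0.        , 0.        ]), 'position': array([ 400.46131566,   13.89658312, 1130.47647487]), 'rotation': array([-2.98702663,  0.02953276, -1.57900314])}
{'clock': 0.1, 'joints': array([ 1.22201912e+00,  1.26319834e-01, -4.05204167e-02,  1.40540149e+00,
       -4.48074611e-06,  1.57078856e+00]), 'qd': array([ 0.00088108, -0.00159082,  0.00253827,  0.00053094,  0.00038807,
       -0.00255508]), 'joint_torque': array([ 3.64789348e-04, -4.36903954e+01,  3.53605378e+01,  1.36347057e-02,
        1.55942757e-04, -9.95773576e-06]), 'tool_pos': array([179.30184533, 493.06696265, 252.60010232]), 'tool_rot': array([-3.14014724e+00,  4.46951615e-06,  2.79282322e+00]), 'wrist_force': array([ 1.05160754, -0.21658183, -0.41934038]), 'wrist_torque': array([-0.00839963, -0.01023061,  0.00348573]), 'finger_force': 0.0, 'finger_gap': 0.9989610832025796}
```

View pics/scene0.png

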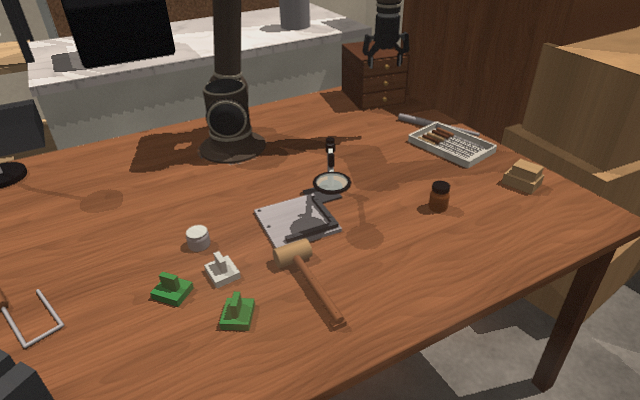

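View pics/top0.png

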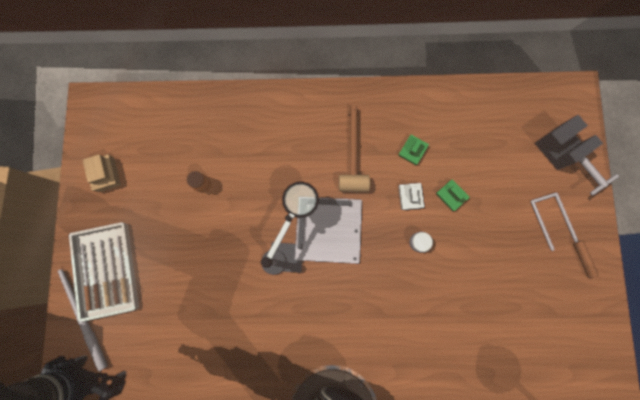

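The pictures show:
- **Magnifier:** hinge near top (267,261), lens at (300,199).
- **Plate:** centre near (330,230), with its inner corner at the upper left.

Things that could be taken for the block:
- White/silver block at top (412,196), scene (222,268).
- Green look-alikes at top (413,150) and (453,195).
- Tan wood block at top (100,170).

I choose the silver one, and check it in a close crop.

```bash
cat > h.py <<'E'
from plant import *
import cv2, numpy as np
from scipy.spatial.transform import Rotation as R
def cam(n):
    c=camera_info(n); f=200/np.tan(np.radians(c['fov_y'])/2)
    K=np.array([[f,0,c['cx']],[0,f,c['cy']],[0,0,1.]])
    return K,np.array(c['distortion']),np.array(c['position']),R.from_euler('xyz',c['rotation']).as_matrix()
def ray(n,px):
    K,d,p,M=cam(n)
    u=cv2.undistortPoints(np.array(px,float).reshape(-1,1,2),K,d)[:,0]
    return p,(M@np.c_[u,np.ones(len(u))].T).T
def onplane(n,px,z):
    p,v=ray(n,px); return p+v*((z-p[2])/v[:,2])[:,None]
def proj(n,P):
    K,d,p,M=cam(n); Rc=M.T
    return cv2.projectPoints(np.array(P,float).reshape(-1,1,3),cv2.Rodrigues(Rc)[0],-Rc@p,K,d)[0][:,0]
def tri(pa,pb):
    a,u=ray('top',[pa]);b,v=ray('scene',[pb]);u=u[0];v=v[0]
    s=np.linalg.lstsq(np.c_[u,-v],b-a,rcond=None)[0]
    A=a+s[0]*u;B=b+s[1]*v; return (A+B)/2,np.linalg.norm(A-B)
E
python3 - <<'E'
from h import *
t=cv2.imread('pics/top0.png');s=cv2.imread('pics/scene0.png')
a=cv2.resize(t[160:280,250:450],None,fx=4,fy=4,interpolation=cv2.INTER_CUBIC)
cv2.imwrite('pics/ct.png',a)
b=cv2.resize(s[130:290,180:380],None,fx=3.6,fy=3.6,interpolation=cv2.INTER_CUBIC)
cv2.imwrite('pics/cs.png',b)
print(onplane('top',[[412,196],[422,242],[267,261],[355,184]],0))
E
```

```text
[[ 583.6298284  -239.41787175    0.        ]
 [ 451.29615473 -261.27099584    0.        ]
 [ 401.58179831  178.98191868    0.        ]
 [ 621.23503404  -76.31529991    0.        ]]
```

View pics/ct.png

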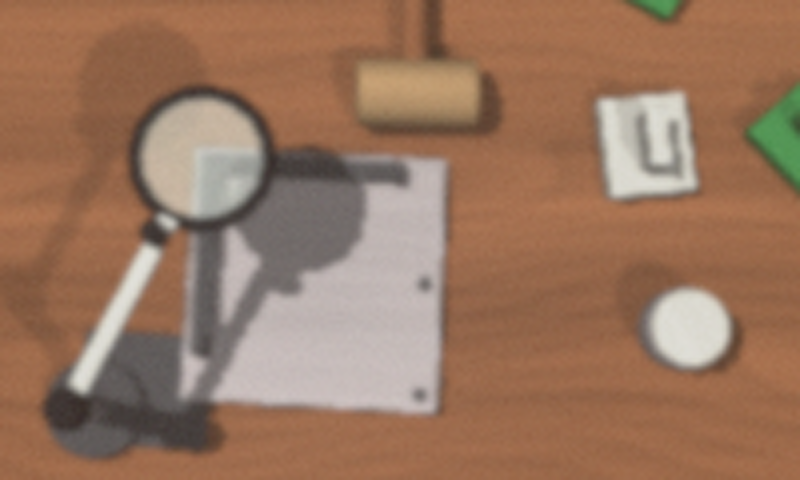

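View pics/cs.png

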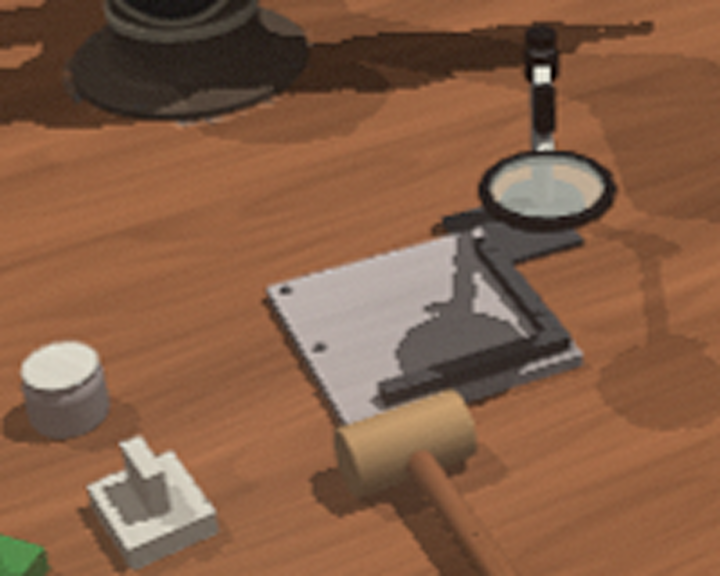

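The crops confirm the silver block, with rib and foot, at top (411,196). The magnifier handle's dark top is at top (288.6,217.4). The hinge cap is at (267,262) and the lens centre at (300.6,199.5).

```bash
cat > meas.py <<'E'
from h import *
def sub(x,y): return [250+(x+.5)/4-.5,160+(y+.5)/4-.5]
def pointsmask(t,x0,x1,y0,y1):
    g=cv2.resize(t[y0:y1,x0:x1],None,fx=4,fy=4,interpolation=cv2.INTER_CUBIC)
    hsv=cv2.cvtColor(g,cv2.COLOR_BGR2HSV)
    return ((hsv[...,1]<75)&(hsv[...,2]>130)).astype(np.uint8)*255
def world(c,x0,y0,z):
    c=c.reshape(-1,2).astype(float); return onplane('top',(c+.5)/4-.5+[x0,y0],z)[:,:2]
def big(m): return max(cv2.findContours(m,cv2.RETR_EXTERNAL,cv2.CHAIN_APPROX_NONE)[0],key=cv2.contourArea)
E
python3 - <<'E'
from meas import *
t=cv2.imread('pics/top0.png')
# plate edges
m=pointsmask(t,290,370,190,270); c=world(big(m),290,190,12)
r=cv2.minAreaRect(c.astype(np.float32)); print('plate rect',r); 
# right (-y) edge & bottom (-x) edge
px=big(m).reshape(-1,2)/4+[290,190]
re=c[(px[:,0]>356)&(px[:,1]>205)&(px[:,1]<258)]; be=c[(px[:,1]>256)&(px[:,0]>302)&(px[:,0]<354)]; te=c[(px[:,0]>354)&(px[:,0]<359)&(px[:,1]<203)]
def fit(p):
    vx,vy,x,y=cv2.fitLine(p.astype(np.float32),cv2.DIST_HUBER,0,.01,.01).ravel();return np.array([x,y]),np.array([vx,vy])
p1,d1=fit(re);p2,d2=fit(be)
if d1[0]<0:d1=-d1
if d2[1]<0:d2=-d2
th1=np.arctan2(d1[1],d1[0]);th2=np.arctan2(-d2[0],d2[1]);th=(th1+th2)/2
s=np.linalg.solve(np.c_[d1,-d2],p2-p1);k=p1+s[0]*d1
X=np.array([np.cos(th),np.sin(th)]);Y=np.array([-X[1],X[0]])
print('th',th1,th2,'corner--',k,'centre',k+90*X+90*Y,'corner',k+160*X+160*Y,'size x',(te-k)@X if len(te) else 0)
h=k+(-100+90)*X+(150+90)*Y;print('hinge pred',h)
for n,q,z in(('hinge',sub(67,408),168),('lens',sub(203,158),142),('handle',sub(155,230),187)):print(n,onplane('top',[q],z)[0])
print(tri(sub(155,230),[330.8,155]))
b=pointsmask(t,392,432,176,216);cb=world(big(b),392,176,20);print('block',cv2.minAreaRect(cb.astype(np.float32)))
s=state();print(R.from_euler('xyz',s['tool_rot']).as_matrix().round(3))
cv2.imwrite('pics/m.png',np.hstack([cv2.resize(m,(300,300)),cv2.resize(b,(300,300))]))
E
```

```text
plate rect ((488.5509338378906, -7.4699554443359375), (162.5585479736328, 183.97518920898438), 86.4271469116211)
th -0.06403479 -0.06579109 corner-- [392.56824 -81.91165] centre [488.21677   2.06073] corner [562.61005  67.3726 ] size x [182.51746647 182.48030601 182.44314381 182.40597989 182.36881424
 182.33164686 182.29447776 182.25730694 182.22013439 182.18296013
 182.14578415 182.10860646 182.07142705 182.03424592 181.99706309
 181.95987854 181.92269229 181.88550433 182.57369167]
hinge pred [398.15747 158.23154]
hinge [399.93370333 155.95209285 168.        ]
lens [556.26159156  74.59583519 142.        ]
handle [505.55331698 100.97792741 187.        ]
(array([505.97243185, 101.76658619, 186.41877214]), np.float64(1.618077066041233))
block ((580.9041748046875, -232.45578002929688), (75.8736572265625, 66.99485778808594), 4.642092704772949)
[[-0.94   0.342 -0.   ]
 [ 0.342  0.94  -0.001]
 [-0.    -0.001 -1.   ]]
```

View pics/m.png

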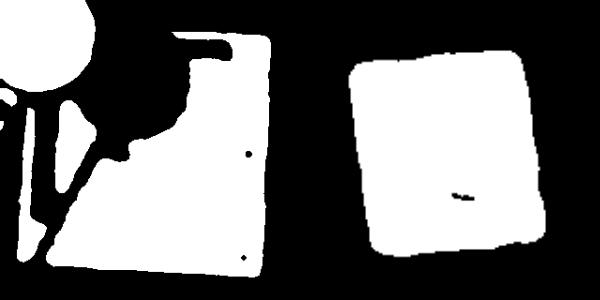

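The mask picture is clean on plate and block. Joint estimate is about 0.02 rad, and the measured radii of 120 and 177 mm agree with the description. Next I'll move above the handle.

```bash
cat > go.py <<'E'
import sys
from h import *
# usage: go.py x y z phi ... ; phi = world angle of tool y
s=state();M=R.from_euler('xyz',s['tool_rot']).as_matrix();p=np.array(s['tool_pos'])
print('t',round(s['clock'],2),'p',p.round(1),'phi',round(np.arctan2(M[1,1],M[0,1]),4),'tilt',M[:2,2].round(4),'gap',round(s['finger_gap']*85,1),'F',s['wrist_force'].round(1),'T',s['wrist_torque'].round(2),'ff',s['finger_force'],'j',s['joints'].round(2))
a=list(map(float,sys.argv[1:]))
for i in range(0,len(a),4):
    x,y,z,f=a[i:i+4]
    G=np.array([[-np.sin(f),np.cos(f),0],[np.cos(f),np.sin(f),0],[0,0,-1]]).T
    print('shift',(M.T@(np.array([x,y,z])-p)).round(1),'turn',R.from_matrix(M.T@G).as_rotvec().round(4))
E
python3 go.py 505.7 101.3 230 1.084 505.7 101.3 171 1.084
```

```text
t 0.1 p [179.3 493.1 252.6] phi 1.222 tilt [-0.0005 -0.0014] gap 84.9 F [ 1.1 -0.2 -0.4] T [-0.01 -0.01  0.  ] ff 0.0 j [ 1.22  0.13 -0.04  1.41 -0.    1.57]
shift [-440.6 -256.6   23. ] turn [-1.40e-03  1.00e-04  1.38e-01]
shift [-440.6 -256.5   82. ] turn [-1.40e-03  1.00e-04  1.38e-01]
```

Request:
jog_arm([
  [[-440.6, -256.6, 15], [0, 0, 0.138], 0],
  [[-440.6, -256.6, 15], [0, 0, 0.138], 0],
  [[-440.6, -256.6, 15], [0, 0, 0.138], 0],
  [[-440.6, -256.6, 15], [0, 0, 0.138], 0],
  [[-440.6, -256.6, 15], [0, 0, 0.138], 0],
])

```text
clock: 0.72
tool_pos: [380.2, 251.6, 243.9]
tool_rot: [-3.142, -0.0, 2.655]
wrist_force: [0.5, 1.2, -0.0]
finger_gap: 0.995
finger_force: 0.0
```

```bash
python3 go.py 505.7 101.3 235 1.084 505.7 101.3 171 1.084
```

```text
t 0.72 p [380.2 251.6 243.9] phi 1.0843 tilt [-0.0001  0.    ] gap 84.6 F [ 0.5  1.2 -0. ] T [ 0.03 -0.07 -0.01] ff 0.0 j [ 0.58 -0.   -0.2   1.38  0.    1.07]
shift [-181.3  -74.2    8.8] turn [-0.     -0.0001  0.0003]
shift [-181.3  -74.2   72.8] turn [-0.     -0.0001  0.0003]
```

Request:
jog_arm([
  [[-181.3, -74.2, 8], [0, 0, 0], 0],
  [[-181.3, -74.2, 8], [0, 0, 0], 0],
  [[-181.3, -74.2, 8], [0, 0, 0], 0],
  [[-181.3, -74.2, 8], [0, 0, 0], 0],
  [[-181.3, -74.2, 8], [0, 0, 0], 0],
])

```text
clock: 1.35
tool_pos: [504.8, 102.5, 235.5]
tool_rot: [-3.141, -0.001, 2.653]
wrist_force: [-0.5, 1.1, 0.1]
finger_gap: 0.997
finger_force: 0.0
```

```bash
python3 go.py 505.7 101.3 171 1.084
```

```text
t 1.35 p [504.8 102.5 235.5] phi 1.0825 tilt [-0.0015  0.0001] gap 84.7 F [-0.5  1.1  0.1] T [-0.03  0.01 -0.01] ff 0.0 j [ 0.2   0.11 -0.1   1.37  0.    0.69]
shift [-1.5 -0.6 64.5] turn [-0.0006 -0.0013 -0.0015]
```

Request:
jog_arm([
  [[-1.2, -0.5, 32], [0, 0, 0], 0],
  [[-1.2, -0.5, 64], [0, 0, 0], 0],
  [[-1.2, -0.5, 64], [0, 0, 0], 150],
  [[-1.2, -0.5, 64], [0, 0, 0], 150],
  [[-1.2, -0.5, 64], [0, 0, 0], 150],
], grip_force=20)

```text
clock: 1.98
tool_pos: [506.3, 102.6, 173.8]
tool_rot: [3.14, 0.002, 2.656]
wrist_force: [-1.2, -1.1, -0.0]
finger_gap: 0.413
finger_force: 0.0
```

```bash
python3 - <<'E'
import numpy as np,subprocess
a=[];
for t in(-.3,-.12,.06,.24,.42,.6,.75,.9):a+=[399.6+120*np.cos(t),157.6+120*np.sin(t),171,t+np.pi/2]
print(subprocess.run(['python3','go.py']+[str(round(v,3)) for v in a],capture_output=True,text=True).stdout)
E
```

```text
t 1.98 p [506.3 102.6 173.8] phi 1.0848 tilt [0.0024 0.0005] gap 35.1 F [-1.2 -1.1 -0. ] T [-0.01 -0.01  0.  ] ff 0.0 j [ 0.2   0.12 -0.22  1.23  0.    0.69]
shift [ 2.1 21.   2.8] turn [ 0.0014  0.002  -0.1862]
shift [ 8.  41.7  2.8] turn [ 0.0012  0.0022 -0.3662]
shift [17.5 61.1  2.8] turn [ 0.001   0.0023 -0.5462]
shift [30.3 78.4  2.8] turn [ 0.0008  0.0024 -0.7262]
shift [46.  93.2  2.8] turn [ 6.000e-04  2.500e-03 -9.062e-01]
shift [ 64.1 104.9   2.8] turn [ 4.0000e-04  2.6000e-03 -1.0862e+00]
shift [ 80.6 112.1   2.8] turn [ 2.0000e-04  2.6000e-03 -1.2362e+00]
shift [ 98.  116.7   2.8] turn [ 0.      0.0027 -1.3862]
```

Request:
jog_arm([
  [[0.5, 12, 1], [0, 0, -0.09], 150],
  [[2, 21, 1], [0, 0, -0.18], 150],
  [[5, 32, 1], [0, 0, -0.27], 150],
  [[8, 42, 1], [0, 0, -0.36], 150],
  [[12.5, 52, 1], [0, 0, -0.45], 150],
])

```text
clock: 2.6
tool_pos: [519.8, 154.0, 172.4]
tool_rot: [-3.141, 0.002, 3.107]
wrist_force: [0.8, -0.9, -0.2]
finger_gap: 0.41
finger_force: 0.7
```

```bash
python3 - <<'E'
import numpy as np,subprocess
a=[];
for t in(.12,.3,.48,.66,.84,1.):a+=[399.6+120*np.cos(t),157.6+120*np.sin(t),172,t+np.pi/2]
print(subprocess.run(['python3','go.py']+[str(round(v,3)) for v in a],capture_output=True,text=True).stdout)
E
```

```text
t 2.6 p [519.8 154.  172.4] phi 1.5367 tilt [ 0.0023 -0.0003] gap 34.8 F [ 0.8 -0.9 -0.2] T [-0.32 -0.14  0.01] ff 0.7474578358232975 j [ 0.29  0.17 -0.17  1.23 -0.    0.32]
shift [ 1.7 17.9  0.4] turn [-0.0004  0.0023 -0.1543]
shift [ 6.9 38.9  0.4] turn [-0.0006  0.0022 -0.3343]
shift [15.8 58.5  0.3] turn [-0.0008  0.0022 -0.5143]
shift [28.1 76.3  0.3] turn [-0.001   0.0021 -0.6943]
shift [43.3 91.5  0.3] turn [-0.0012  0.002  -0.8743]
shift [ 58.9 102.6   0.2] turn [-0.0014  0.002  -1.0343]
```

Request:
jog_arm([
  [[1.7, 18, 0], [0, 0, -0.16], 150],
  [[6.9, 39, 0], [0, 0, -0.33], 150],
  [[15.8, 58.5, 0], [0, 0, -0.51], 150],
  [[28, 76, 0], [0, 0, -0.69], 150],
  [[43, 91.5, 0], [0, 0, -0.87], 150],
])

```text
clock: 3.22
tool_pos: [480.0, 247.6, 172.4]
tool_rot: [-3.14, 0.002, -2.303]
wrist_force: [0.6, -1.7, 0.4]
finger_gap: 0.416
finger_force: 0.7
```

Request:
jog_arm([
  [[0, 0, 0], [0, 0, 0], 20],
  [[0, 0, 0], [0, 0, 0], 0],
  [[0, 0, 0], [0, 0, 0], 0],
  [[0, 0, -40], [0, 0, 0], 0],
  [[0, 0, -90], [0, 0, 0], 0],
])

```text
clock: 3.85
tool_pos: [479.2, 245.9, 261.1]
tool_rot: [3.141, -0.003, -2.311]
wrist_force: [1.5, 0.9, -0.1]
finger_gap: 1.0
finger_force: 0.0
```

```bash
python3 go.py 582.5 -234.7 170 1.66
python3 - <<'E'
from h import *
im=snapshot('top')[:,:,::-1];cv2.imwrite('pics/top1.png',im)
cv2.imwrite('pics/ct1.png',cv2.resize(im[130:290,220:470],None,fx=3,fy=3,interpolation=cv2.INTER_CUBIC))
E
```

```text
t 3.85 p [479.2 245.9 261.1] phi 2.4018 tilt [-0.0024 -0.0013] gap 85.0 F [ 1.5  0.9 -0.1] T [-0.01 -0.06  0.03] ff 0.0 j [ 0.47  0.15  0.01  1.43 -0.   -0.36]
shift [ 285.1 -400.4   91.5] turn [-1.000e-04 -2.800e-03  7.418e-01]
```

View pics/ct1.png

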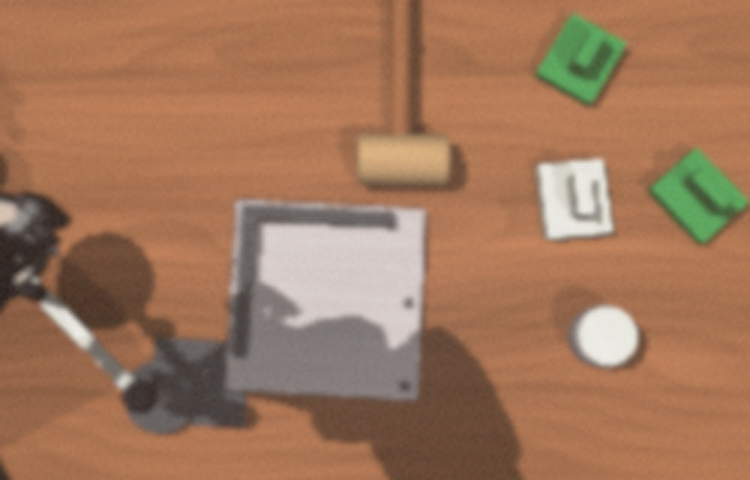

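The lens now sits near top (225,205), well off the plate, and both fences are visible. Now a refined measurement of plate, fences and block.

```bash
python3 - <<'E'
from meas import *
t=cv2.imread('pics/top1.png')
x0,y0=290,190
g=cv2.resize(t[y0:y0+80,x0:x0+80],None,fx=4,fy=4,interpolation=cv2.INTER_CUBIC)
hsv=cv2.cvtColor(g,cv2.COLOR_BGR2HSV)
m=(hsv[...,1]<80).astype(np.uint8)*255
m=cv2.morphologyEx(m,cv2.MORPH_OPEN,np.ones((45,45)))
r=cv2.minAreaRect(world(big(m),x0,y0,12).astype(np.float32));print('plate',r)
# fence: dark, inner edges at z=26
v=hsv[...,2].astype(float)
def edge(row=None,col=None):
    pass
th=-0.065;X=np.array([np.cos(th),np.sin(th)]);Y=np.array([-X[1],X[0]]);c0=np.array(r[0])
K=None
def prof(P,z):
    q=proj('top',np.c_[P,np.full(len(P),z)]);G=cv2.cvtColor(t,cv2.COLOR_BGR2GRAY).astype(np.float32)
    return cv2.remap(G,q[:,0].astype(np.float32)[None],q[:,1].astype(np.float32)[None],cv2.INTER_LINEAR)[0]
u=np.arange(50,95,1.)
for w in(-30,-10,10,30):
    a=prof(c0+u[:,None]*X+w*Y,26);
    print('far',w,'inner',u[np.argmin(np.gradient(a))], a[::3].astype(int))
for w in(20,35,50):
    a=prof(c0+w*X+u[:,None]*Y,26);print('side',w,u[np.argmin(np.gradient(a))],a[::3].astype(int))
b=pointsmask(t,392,432,176,216);cb=big(b);W=world(cb,392,176,20)
r=cv2.minAreaRect(W.astype(np.float32));print('block',r)
c=np.array(r[0]);a=np.radians(r[2]);A=np.array([np.cos(a),np.sin(a)]);B=np.array([-A[1],A[0]]);d=W-c
for n,U,V,h,l in(('+x',A,B,r[1][0]/2,r[1][1]/2),('-x',-A,B,r[1][0]/2,r[1][1]/2),('+y',B,A,r[1][1]/2,r[1][0]/2),('-y',-B,A,r[1][1]/2,r[1][0]/2)):
    k=(d@U>h-6)&(abs(d@V)<l-12);p=W[k];s=np.polyfit(d[k]@V,d[k]@U,1);print(n,s,h,'ang',a+(-np.arctan(s[0]) if n in('+x',) else np.arctan(s[0]) if n in('-x','+y') else -np.arctan(s[0])))
E
```

```text
plate ((476.91400146484375, 11.763694763183594), (199.66697692871094, 209.91819763183594), 86.57642364501953)
far -30 inner 80.0 [203 203 205 204 207 210 208 207 205 194 162 121 103 103 107]
far -10 inner 82.0 [205 205 206 207 208 209 209 207 206 191 156 111 101 101 106]
far 10 inner 81.0 [207 207 206 208 209 212 209 207 207 201 173 127 105 104 108]
far 30 inner 80.0 [207 207 208 209 210 209 210 210 206 195 159 117 100 100 107]
side 20 83.0 [138 131 127 117 101  87  88  99 119 146 161 149 134 130 129]
side 35 58.0 [207 197 170 132 106  99 100 103 114 137 151 138 128 131 134]
side 50 56.0 [204 190 163 133 113 103 100 103 116 143 159 149 132 130 130]
block ((580.73876953125, -232.44131469726562), (75.77941131591797, 67.12705993652344), 4.589832782745361)
+x [-3.94605674e-03  3.71703641e+01] 37.889705657958984 ang 0.08405373042919798
-x [-2.43305267e-04  3.71849313e+01] 37.889705657958984 ang 0.07986438891262526
+y [2.25858357e-03 3.29320732e+01] 33.56352996826172 ang 0.08236627390466988
-y [8.50093318e-03 3.28987035e+01] 33.56352996826172 ang 0.07160696576030141
```

Request:
jog_arm([
  [[285, -400, 60], [0, 0, 0.742], 0],
  [[285, -400, 60], [0, 0, 0.742], 0],
  [[285, -400, 60], [0, 0, 0.742], 0],
  [[285, -400, 60], [0, 0, 0.742], 0],
  [[285, -400, 60], [0, 0, 0.742], 0],
])

```text
clock: 4.53
tool_pos: [545.6, -59.0, 223.1]
tool_rot: [-3.142, 0.001, -3.054]
wrist_force: [1.2, 0.2, -0.1]
finger_gap: 1.001
finger_force: 0.0
```

```bash
python3 go.py 582.3 -234.6 130 1.651
```

```text
t 4.53 p [545.6 -59.  223.1] phi 1.6585 tilt [ 0.0008 -0.    ] gap 85.1 F [ 1.2  0.2 -0.1] T [ 0.05 -0.05  0.02] ff 0.0 j [-0.11  0.17 -0.05  1.35  0.   -0.2 ]
shift [ -21.1 -178.2   93.1] turn [-0.0001  0.0008  0.0075]
```

Request:
jog_arm([
  [[-12, -100, 30], [0, 0, 0], 105],
  [[-21, -178, 90], [0, 0, 0.007], 105],
  [[-21, -178, 90], [0, 0, 0.007], 105],
  [[-21, -178, 90], [0, 0, 0.007], 105],
  [[-21, -178, 90], [0, 0, 0.007], 105],
])

```text
clock: 5.15
tool_pos: [581.9, -232.4, 132.4]
tool_rot: [3.141, -0.001, -3.06]
wrist_force: [0.4, 0.5, 1.2]
finger_gap: 0.586
finger_force: 0.0
```

```bash
python3 go.py 582.3 -234.6 45 1.651
python3 - <<'E'
from h import *
im=snapshot('scene')[:,:,::-1];cv2.imwrite('pics/cs2.png',cv2.resize(im[190:330,140:300],None,fx=4,fy=4,interpolation=cv2.INTER_CUBIC))
E
```

```text
t 5.15 p [ 581.9 -232.4  132.4] phi 1.6525 tilt [-0.0015  0.0009] gap 49.8 F [0.4 0.5 1.2] T [ 0.03 -0.01 -0.02] ff 0.0 j [-0.38  0.34 -0.03  1.2   0.   -0.46]
shift [-0.3 -2.3 87.4] turn [ 0.001  -0.0014  0.0015]
```

View pics/cs2.png

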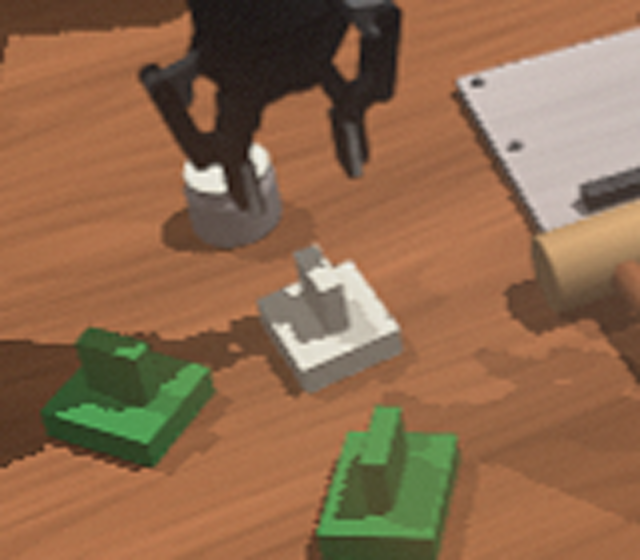

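The scene crop shows the open jaws above the silver block's rib (crop 320,290), clear of the green blocks and the tin. Descending.

Request:
jog_arm([
  [[0, -1.5, 40], [0, 0, 0], 105],
  [[0, -1.5, 75], [0, 0, 0], 105],
  [[0, -1.5, 85], [0, 0, 0], 105],
  [[0, -1.5, 85], [0, 0, 0], 105],
  [[0, -1.5, 85], [0, 0, 0], 105],
], grip_force=50)

```text
clock: 5.82
tool_pos: [583.8, -233.1, 50.4]
tool_rot: [-3.14, 0.003, -3.057]
wrist_force: [0.1, 0.5, 0.2]
finger_gap: 0.589
finger_force: 0.0
```

```bash
python3 go.py 582.3 -234.6 45 1.651
```

```text
t 5.83 p [ 583.8 -233.1   50.4] phi 1.6556 tilt [ 0.0029 -0.0011] gap 50.1 F [0.1 0.5 0.2] T [ 0.02  0.01 -0.  ] ff 0.0 j [-0.38  0.38 -0.16  1.03  0.   -0.46]
shift [ 1.6 -1.3  5.4] turn [-0.0014  0.0028  0.0046]
```

Request:
jog_arm([
  [[0, -1, 4], [0, 0, 0], 105],
  [[0, -1, 4], [0, 0, 0], 230],
  [[0, -1, 4], [0, 0, 0], 230],
  [[0, -1, 4], [0, 0, 0], 230],
  [[0, -1, 4], [0, 0, 0], 230],
], grip_force=60)

```text
clock: 6.45
tool_pos: [582.8, -234.3, 44.5]
tool_rot: [-3.141, 0.0, -3.057]
wrist_force: [-0.9, -0.1, 1.6]
finger_gap: 0.157
finger_force: 58.9
```

Request:
jog_arm([
  [[0, 0, 0], [0, 0, 0], 230],
  [[0, 0, 0], [0, 0, 0], 230],
  [[0, 0, 0], [0, 0, 0], 230],
])

```text
clock: 6.82
tool_pos: [582.8, -234.3, 44.5]
tool_rot: [-3.141, 0.0, -3.057]
wrist_force: [-0.7, -1.1, 4.2]
finger_gap: 0.148
finger_force: 59.1
```

```bash
python3 go.py 582.3 -234.6 45 1.651
```

```text
t 6.83 p [ 582.8 -234.3   44.5] phi 1.6549 tilt [ 0.0004 -0.0003] gap 12.6 F [-0.7 -1.1  4.2] T [-0.06  0.09 -0.01] ff 59.110373854637146 j [-0.38  0.39 -0.16  1.02 -0.   -0.47]
shift [ 0.5 -0.3 -0.5] turn [-0.0003  0.0004  0.0039]
```

```bash
python3 go.py 582.3 -234.3 115 1.655 516 31 115 1.506
```

```text
t 6.83 p [ 582.8 -234.3   44.5] phi 1.6549 tilt [ 0.0004 -0.0003] gap 12.6 F [-0.7 -1.1  4.2] T [-0.06  0.09 -0.01] ff 59.110373854637146 j [-0.38  0.39 -0.16  1.02 -0.   -0.47]
shift [  0.5  -0.  -70.5] turn [-0.0003  0.0004 -0.0001]
shift [ 44.2 269.9 -70.6] turn [-0.0003  0.0004  0.1489]
```

Request:
jog_arm([
  [[0, 0, -25], [0, 0, 0], 230],
  [[0, 0, -70], [0, 0, 0], 230],
  [[0, 0, -75], [0, 0, 0], 230],
  [[0, 0, -75], [0, 0, 0], 230],
], grip_force=100)

```text
clock: 7.32
tool_pos: [582.4, -234.0, 118.3]
tool_rot: [3.141, -0.001, -3.057]
wrist_force: [0.6, -0.0, -3.9]
finger_gap: 0.149
finger_force: 97.5
```

```bash
python3 go.py 516 31 120 1.506
```

```text
t 7.33 p [ 582.4 -234.   118.3] phi 1.6551 tilt [-0.0007  0.0004] gap 12.6 F [ 0.6 -0.  -3.9] T [-0.02 -0.03 -0.03] ff 97.52520203590393 j [-0.38  0.35 -0.05  1.17  0.   -0.47]
shift [ 43.9 269.6  -1.5] turn [ 0.0004 -0.0007  0.1491]
```

Request:
jog_arm([
  [[8, 40, 0], [0, 0, 0.03], 230],
  [[17, 90, 0], [0, 0, 0.06], 230],
  [[26, 140, 0], [0, 0, 0.09], 230],
  [[35, 190, 0], [0, 0, 0.12], 230],
  [[40, 235, 0], [0, 0, 0.149], 230],
])

```text
clock: 7.95
tool_pos: [520.9, -1.8, 116.9]
tool_rot: [-3.142, -0.004, 3.076]
wrist_force: [1.1, -0.3, -2.7]
finger_gap: 0.148
finger_force: 97.8
```

Request:
jog_arm([
  [[3, 25, 0], [0, 0, 0], 230],
  [[4, 35, 0], [0, 0, 0], 230],
  [[4, 35, 0], [0, 0, 0], 230],
  [[4, 35, 0], [0, 0, 0], 230],
])

```text
clock: 8.45
tool_pos: [521.2, 31.0, 118.7]
tool_rot: [-3.141, -0.001, 3.076]
wrist_force: [-0.9, 0.0, -2.3]
finger_gap: 0.15
finger_force: 97.9
```

```bash
python3 go.py 516 31 70 1.506
python3 - <<'E'
from h import *
im=snapshot('scene')[:,:,::-1];cv2.imwrite('pics/cs3.png',cv2.resize(im[130:270,220:390],None,fx=4,fy=4,interpolation=cv2.INTER_CUBIC))
E
```

```text
t 8.45 p [521.2  31.  118.7] phi 1.505 tilt [-0.0008 -0.0004] gap 12.8 F [-0.9  0.  -2.3] T [-0.01 -0.03  0.01] ff 97.91706562042236 j [ 0.06  0.16 -0.3   1.11 -0.    0.13]
shift [ 5.2 -0.3 48.7] turn [-0.0005 -0.0008 -0.001 ]
```

View pics/cs3.png

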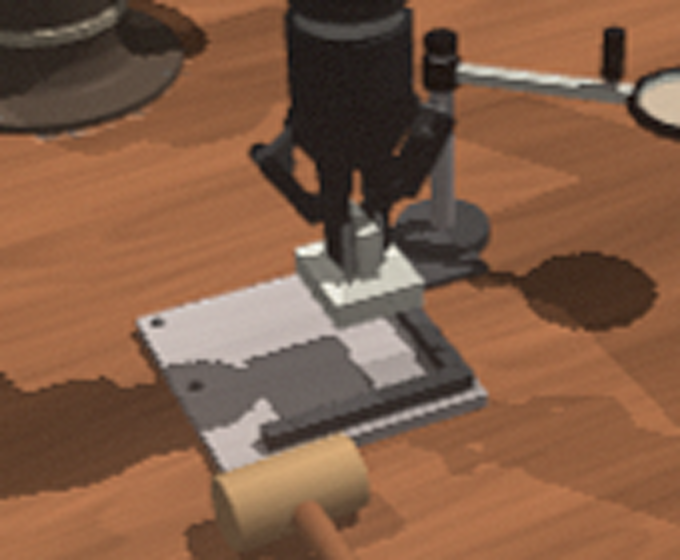

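The block hangs level above the plate inside the fences, lens well clear (crop 660,105) and block foot at (360,280). Lowering.

Request:
jog_arm([
  [[5, 0, 25], [0, 0, 0], 230],
  [[5, 0, 48], [0, 0, 0], 230],
  [[5, 0, 56], [0, 0, 0], 230],
  [[5, 0, 58], [0, 0, 0], 230],
  [[5, 0, 58], [0, 0, 0], 230],
])

```text
clock: 9.12
tool_pos: [516.9, 32.0, 61.9]
tool_rot: [3.141, 0.001, 3.076]
wrist_force: [-0.2, -0.0, -1.7]
finger_gap: 0.15
finger_force: 97.9
```

```bash
python3 go.py 516 31 56.5 1.506
```

```text
t 9.12 p [516.9  32.   61.9] phi 1.5056 tilt [0.001  0.0001] gap 12.8 F [-0.2 -0.  -1.7] T [0.03 0.02 0.  ] ff 97.9246973991394 j [ 0.06  0.18 -0.4   0.99 -0.    0.13]
shift [ 0.8 -1.   5.4] turn [ 0.0001  0.001  -0.0004]
```

Request:
jog_arm([
  [[0, 0, 2], [0, 0, 0], 230],
  [[0, 0, 4], [0, 0, 0], 230],
  [[0, 0, 5], [0, 0, 0], 230],
  [[0, 0, 5], [0, 0, 0], 230],
], grip_force=100)

```text
clock: 9.62
tool_pos: [516.5, 32.3, 56.5]
tool_rot: [3.142, 0.001, 3.077]
wrist_force: [-0.5, -0.8, 0.4]
finger_gap: 0.154
finger_force: 98.6
```

```bash
python3 go.py 516 31 56.5 1.506
```

```text
t 9.62 p [516.5  32.3  56.5] phi 1.5061 tilt [0.0006 0.    ] gap 13.1 F [-0.5 -0.8  0.4] T [-0.02  0.13  0.02] ff 98.57029438018799 j [ 0.06  0.19 -0.41  0.97 -0.    0.13]
shift [ 0.5 -1.3  0. ] turn [0.0001 0.0006 0.0001]
```

Request:
jog_arm([
  [[0, 0, 1], [0, 0, 0], 230],
  [[-3, 3, 1], [0, 0, 0], 230],
  [[-5, 5, 1], [0, 0, 0], 230],
  [[-6, 6, 1], [0, 0, 0], 230],
  [[-6, 6, 1], [0, 0, 0], 230],
])

```text
clock: 10.25
tool_pos: [523.7, 37.8, 56.5]
tool_rot: [3.142, 0.003, 3.077]
wrist_force: [-0.3, -0.7, 6.3]
finger_gap: 0.149
finger_force: 99.3
```

```bash
python3 go.py 525.5 37.9 56.5 1.506
```

```text
t 10.25 p [523.7  37.8  56.5] phi 1.5061 tilt [ 0.0025 -0.0001] gap 12.7 F [-0.3 -0.7  6.3] T [-0.09  0.32 -0.03] ff 99.31491494178772 j [ 0.07  0.2  -0.39  0.98 -0.    0.14]
shift [-1.8  0.2  0.1] turn [0.     0.0025 0.0001]
```

Request:
jog_arm([
  [[0, 1, 0], [0, 0, 0], 230],
  [[0, 2, 0], [0, 0, 0], 230],
  [[0, 3, 0], [0, 0, 0], 230],
  [[0, 3, 0], [0, 0, 0], 230],
])

```text
clock: 10.75
tool_pos: [524.1, 40.6, 56.5]
tool_rot: [-3.141, 0.003, 3.077]
wrist_force: [0.1, -0.6, 7.0]
finger_gap: 0.149
finger_force: 99.2
```

Request:
jog_arm([
  [[0, 1, 0], [0, 0, 0], 230],
  [[0, 2, 0], [0, 0, 0], 230],
  [[0, 2, 0], [0, 0, 0], 230],
])

```text
clock: 11.12
tool_pos: [524.2, 42.6, 56.5]
tool_rot: [-3.141, 0.003, 3.077]
wrist_force: [-1.1, -1.4, 5.5]
finger_gap: 0.148
finger_force: 99.2
```

```bash
python3 go.py
```

```text
t 11.12 p [524.2  42.6  56.5] phi 1.5058 tilt [ 0.0029 -0.0005] gap 12.6 F [-1.1 -1.4  5.5] T [-0.26  0.14  0.03] ff 99.23176646232605 j [ 0.08  0.2  -0.39  0.98 -0.    0.15]
```

Request:
jog_arm([
  [[0, 0.7, 0], [0, 0, 0], 230],
  [[0, 1.4, 0], [0, 0, 0], 230],
  [[0, 1.4, 0], [0, 0, 0], 230],
])

```text
clock: 11.5
tool_pos: [524.2, 42.8, 56.6]
tool_rot: [-3.138, 0.003, 3.076]
wrist_force: [-0.5, -6.2, 7.3]
finger_gap: 0.145
finger_force: 99.4
```

Request:
jog_arm([
  [[-1, 0, 0], [0, 0, 0], 230],
  [[-2, 0, 0], [0, 0, 0], 230],
  [[-2, 0, 0], [0, 0, 0], 230],
])

```text
clock: 11.88
tool_pos: [525.3, 42.7, 56.6]
tool_rot: [-3.139, 0.001, 3.076]
wrist_force: [-3.5, -5.6, 9.9]
finger_gap: 0.149
finger_force: 99.9
```

```bash
python3 go.py
```

```text
t 11.88 p [525.3  42.7  56.6] phi 1.5051 tilt [ 0.0011 -0.0031] gap 12.6 F [-3.5 -5.6  9.9] T [-1.1   0.88 -0.07] ff 99.93053913116455 j [ 0.08  0.2  -0.39  0.98 -0.    0.15]
```

Request:
jog_arm([
  [[-0.5, 0.5, 1], [0, 0, 0], 230],
  [[-1, 1, 2], [0, 0, 0], 230],
  [[-1.5, 1, 2], [0, 0, 0], 230],
  [[-1.5, 1, 2], [0, 0, 0], 230],
], grip_force=110)

```text
clock: 12.38
tool_pos: [527.3, 42.6, 56.6]
tool_rot: [-3.137, 0.004, 3.075]
wrist_force: [-7.8, -10.8, 23.8]
finger_gap: 0.148
finger_force: 108.9
```

```bash
python3 go.py
```

```text
t 12.38 p [527.3  42.6  56.6] phi 1.5045 tilt [ 0.0032 -0.0052] gap 12.5 F [ -7.8 -10.8  23.8] T [-1.88  1.88  0.07] ff 108.90547156333923 j [ 0.08  0.21 -0.39  0.98 -0.01  0.15]
```

Request:
jog_arm([
  [[-0.7, 0.2, -0.3], [0, 0, 0], 230],
  [[-1.4, 0.4, -0.3], [0, 0, 0], 230],
  [[-2, 0.5, -0.3], [0, 0, 0], 230],
  [[-2, 0.5, -0.3], [0, 0, 0], 230],
])

```text
clock: 12.88
tool_pos: [528.4, 42.5, 56.6]
tool_rot: [-3.136, 0.002, 3.075]
wrist_force: [-11.0, -12.3, 25.3]
finger_gap: 0.148
finger_force: 108.7
```

```bash
python3 go.py
```

```text
t 12.88 p [528.4  42.5  56.6] phi 1.5042 tilt [ 0.0014 -0.0061] gap 12.6 F [-11.  -12.3  25.3] T [-2.17  2.27  0.03] ff 108.65389823913574 j [ 0.08  0.21 -0.38  0.98 -0.01  0.15]
```

Request:
jog_arm([
  [[-0.7, 0, 0], [0, 0, 0], 230],
  [[-1.4, 0, 0], [0, 0, 0], 230],
  [[-2, 0, 0], [0, 0, 0], 230],
  [[-2, 0, 0], [0, 0, 0], 230],
])

```text
clock: 13.38
tool_pos: [528.5, 42.6, 56.5]
tool_rot: [-3.136, -0.002, 3.075]
wrist_force: [-19.0, -10.6, 31.2]
finger_gap: 0.146
finger_force: 109.6
```

```bash
python3 go.py; python3 - <<'E'
from h import *
im=snapshot('top')[:,:,::-1];im2=snapshot('scene')[:,:,::-1]
a=cv2.resize(im[180:275,285:380],(400,400),interpolation=cv2.INTER_CUBIC)
b=cv2.resize(im2[170:260,245:345],(400,360),interpolation=cv2.INTER_CUBIC)
cv2.imwrite('pics/c4.png',np.hstack([a,np.vstack([b,np.zeros((40,400,3),np.uint8)])]))
E
```

```text
t 13.38 p [528.5  42.6  56.5] phi 1.5043 tilt [-0.002  -0.0057] gap 12.4 F [-19.  -10.6  31.2] T [-2.02  3.48 -0.01] ff 109.5737636089325 j [ 0.08  0.21 -0.38  0.98 -0.01  0.15]
```

View pics/c4.png

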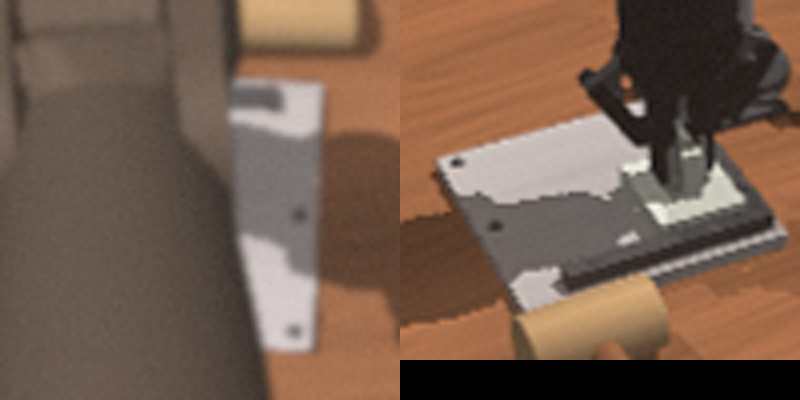

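The block is in the corner against both fences, with no visible gap at crop (745,215). I'll even up the y push and take out the slight lean.

Request:
jog_arm([
  [[0, 0.7, -0.5], [-0.005, 0, 0], 230],
  [[-0.2, 1.4, -1], [-0.01, 0, 0], 230],
  [[-0.3, 2, -1], [-0.01, 0, 0], 230],
  [[-0.3, 2, -1], [-0.01, 0, 0], 230],
  [[-0.3, 2, -1], [-0.01, 0, 0], 230],
])

```text
clock: 14.1
tool_pos: [528.5, 42.6, 56.6]
tool_rot: [-3.141, -0.002, 3.074]
wrist_force: [-16.8, -18.8, 25.9]
finger_gap: 0.143
finger_force: 109.0
```

```bash
python3 go.py
```

```text
t 14.1 p [528.5  42.6  56.6] phi 1.5033 tilt [-0.0024 -0.0006] gap 12.1 F [-16.8 -18.8  25.9] T [-3.8   3.14  0.16] ff 109.0265142917633 j [ 0.08  0.21 -0.38  0.98 -0.    0.15]
```

Request:
jog_arm([
  [[0, 0, 0], [0, 0, 0], 230],
  [[0, 0, 0], [0, 0, 0], 230],
  [[0, 0, 0], [0, 0, 0], 230],
  [[0, 0, 0], [0, 0, 0], 230],
])

```text
clock: 14.6
tool_pos: [528.5, 42.5, 56.5]
tool_rot: [-3.141, -0.002, 3.074]
wrist_force: [-17.5, -18.9, 25.4]
finger_gap: 0.146
finger_force: 109.0
```

```bash
python3 go.py; python3 -c "
from plant import *
print(hand_in())"
```

```text
t 14.6 p [528.5  42.5  56.5] phi 1.5032 tilt [-0.0024 -0.0006] gap 12.4 F [-17.5 -18.9  25.4] T [-3.79  3.16  0.11] ff 109.02661442756653 j [ 0.08  0.21 -0.38  0.98 -0.    0.15]
the job is handed in; nothing more can be done
None
```

The job is handed in at 14.6 s: the lens is swung clear of the plate, and the block is flat in the corner, held pressed with about 17 N (x) and 19 N (y) against the fences; the tin, jar and mallet were never approached.

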